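# Loosen the rotor nut with the long T-key

## Task

Take the long T-key out of the grey tray, lower it upright into the deep bore of the big rotor until its slotted foot sits fully down over the bar of the nut at the bottom, and turn it counterclockwise (seen from above) so that the nut comes loose by at least an eighth of a turn. Then let go and leave the key standing upright on the nut; leave the short key alone.

Things in the scene. Friction and masses are not known exactly. Their poses are not given: they have to be found in the camera images.
- long_key: The taller (175 mm, 0.3 kg) of 2 loose T-keys standing in a grey tray (26 mm high). Origin: centre of foot underside, z up; x along handle and foot slot. Same after half a turn. Handle: bar 76 (x) x 14 (y) x 20 mm, middle 165 mm above origin; grip across the 14 mm from above. Foot 51 mm across, two jaws 38 mm long with an open slot 22 mm wide, 18 high between them.
- short_key: The shorter T-key (90 mm tall; handle middle 80 mm above its origin, the centre of its foot's underside; else like the long one), in the tray's other compartment. Too short for the bore; leave it where it stands.
- nut_seat (a point): Centre of the nut's flange top, at the bottom of the plain bore (66 mm wide, mouth 87 mm above this point and 112 over the table) of the bigger rotor (174 mm wide). z up, x along the nut's bar: 44 long, 8 thick, 14 high. Key jaws straddle the bar and rest on the flange, key origin at this point; enters within 6 mm, 15 deg; then 20 deg idle play each way. Rim grooves show the bar's starting line.
- nut (a joint): Angle of the nut in the rotor, rad: 0 to 0.12 at the start; grows as it is turned counterclockwise seen from above (loosened); stop at 2.6. Stiff (about 0.1 N m), stays where it is left. At 0 the bar lies in line with the two short black grooves on the rotor's rim.
Things that resemble listed ones, but are neither listed nor needed, are in the scene too. Leave any blue look-alike of the part that bears nut_seat alone. What is shaped like the long_key but pink is not meant.

How it is judged:
On the way, in this order (a step that is already met when the one before it is completed fails the run):
1. the long key's foot sits down over the nut's bar at the bottom of the bore (horizontal distance between long_key and nut_seat below 0.015 m and z of long_key in the frame of nut_seat below 0.009 m), for 0.1 s.
2. the nut is turned loose by about an eighth of a turn with the key on it (value of joint nut above 0.7 rad and z of long_key in the frame of nut_seat below 0.009 m), for 0.1 s.
At the end, for the whole second after the job is handed in: The nut stands at least 0.70 rad (about an eighth of a turn) counterclockwise from its zero, and the long key stands at rest and released on it: its foot within 15 mm of the nut's centre and less than 9 mm above the flange, upright within 0.2 rad (all of step 2 and horizontal distance between long_key and nut_seat below 0.015 m and angle between long_key's own z axis and vertical below 0.2 rad and linear speed of long_key below 0.02 m/s); the robot touches nothing.
It fails at once if the short key is moved by more than 30 mm (distance of short_key from where it was at the start of the episode above 0.03 m).
It also fails if it takes over 42 s, if anything falls off the work surface, if the arm or the gripper's body presses on something with over 40 N, if the wrist force passes 120 N, or if a joint passes its speed limit or range.

## Robot

A 7-joint arm with a two-finger parallel gripper is mounted at the origin on the work surface. World frame = base frame: x ahead of the robot, y to its left, z up, the work surface at z = 0. Lengths are in m, angles in rad, forces in N, time in s.
With the tool pointing down it reaches from about 0.4 to 0.85 m from the base axis. Payload 10.4 kg.
Tool frame: the origin (TCP) lies on the mounting face of the last link; the fingertips stand 182 mm ahead of it and the grasp point (between the pads) lies 164 mm ahead of it; x points along the fingers, z is the direction in which the jaws open and shut, and the axes are right-handed (so a half turn about x gives the same grasp; the last joint's range is limited). The gripper opens to 87 mm and grips with 3 to 60 N. Pads are 19 mm wide; open, the fingers measure 117 mm over their backs; the gripper's body (75 mm by 190 mm) begins 51 mm behind the grasp point.
Start: joints at [1.184, 0.332, -0.065, 1.46, 0.022, 1.35, -0.088], TCP at [0.222, -0.584, 0.405] pointing down, gripper open.
Joint ranges: [-2.6, 2.6], [-0.5, 2.12], [-1.47, 1.34], [0.16, 2.42], [-1.27, 4.41], [0.06, 2.06], [-2.6, 2.6]. Speed limits (rad/s): [2.22, 2.22, 2.79, 2.79, 3.14, 3.14, 3.14].

## Interface

Orientations are given as a rotation vector (axis times angle).
In Python, from plant import ctrl, vision, close_job gives the robot as it stands.
- The arm moves only by the tool carry_out, never from a script. Its arguments are lists of equal length, an entry for each row: "claw": the opening, from 0 (shut) to 1 (fully open); "delta_pos": the shift along the tool's x, y, z in m, a list of three; "twist": the turn about the tool's x in rad. In form: {"claw": [claw, ...], "delta_pos": [[tx, ty, tz], ...], "twist": [twist, ...]}. A call has 1 to 5 rows; each row is the pose to reach, as a shift and turn from the pose commanded when the call began, along the tool's axes at that moment; what a row does not reach only later rows make up. A row lasts 1/12 s, in which the tool goes at most 41.7 mm and 7.16 degrees, less where a joint would pass 70% of its speed; a pose out of reach is approached as far as the arm can. A call with a gripper value outside its range is refused whole. The fingers move at their own pace and stop on an object; "squeeze" is the grip in N (left out, the last holds). Time passes only in rows, so rows that repeat a pose let the fingers close. It gives the time, the measured TCP pose, the force and the opening at its end, in the units of the state.
- ctrl.get_state(): the state, without advancing time (a new reading comes with each control period).
- vision.grab_frame(name): name is "scene" or "top"; returns a dict with "image" (480x640x3 uint8, red, green, blue), "mtx" (3x3 intrinsics, pixels), "k1" (the pictures are not rectified: a ray, as slopes to the right and down, at radius r is drawn at 1 + k1 r^2 times it, then the intrinsics apply), "rvec" (rotation vector, rad) and "tvec" (3), from world to camera coordinates, as OpenCV has them. Camera axes: x right, y down, z forward; pixel columns grow to the right and rows downward; lengths in m; the calibration is good to about 2 mm. A picture is of the moment at which its call begins. There is no depth.
- close_job(): hands the job in, once; it reports no verdict.
The state is a dict: "time": time; "joint_pos": joint angles; "qd": joint speeds; "effort": joint torques, N m; "eef_pos": TCP position; "orientation": TCP orientation; "contact_force": force on the tool from outside, world axes, zero at the start; "wrist_torque": the same for the moment, N m; "width": finger opening in m.
Only numpy, scipy, OpenCV 4.12 (cv2) and the standard library are available. Lean on these libraries where they do the work, as an engineer would, in place of code of your own. Each camera call takes 0.05 s, during which the arm holds its last target.

## Working session

There is one attempt and no reset: what is moved stays moved. The work goes in short steps, Python scripts to look and compute and a tool call to move; the robot and the scene stay as the last step left them, time stands still between calls to the robot, and variables do not carry over. Pictures are saved under pics/ and viewed, and the job is handed in when it is done.

Besides the shell and the picture viewer there is one more tool, called after "Call:" as name(argument=value, ...) on one line, values as JSON. carry_out: Moves the arm, as the interface text tells. Its arguments: {"type":"object","properties":{"claw":{"type":"array","items":{"type":"number"}},"delta_pos":{"type":"array","items":{"type":"array","items":{"type":"number"}}},"twist":{"type":"array","items":{"type":"number"}},"squeeze":{"type":"number"}},"required":["claw","delta_pos","twist"]}

```bash
mkdir -p pics; cat > h.py <<'E'
import numpy as np, cv2, pickle
from plant import ctrl, vision, close_job
def grab(n,tag):
    f=vision.grab_frame(n); pickle.dump(f,open(f'pics/{tag}.pkl','wb')); cv2.imwrite(f'pics/{tag}.png',f['image'][:,:,::-1]); return f
def load(tag): return pickle.load(open(f'pics/{tag}.pkl','rb'))
def crop(tag,u0,v0,u1,v1,s,out):
    f=load(tag); im=f['image'][v0:v1,u0:u1,::-1]; cv2.imwrite(f'pics/{out}.png',cv2.resize(im,None,fx=s,fy=s,interpolation=cv2.INTER_CUBIC))
def ray(f,u,v):
    K=f['mtx']; k=f['k1']; x=np.array([(u-K[0][2])/K[0][0],(v-K[1][2])/K[1][1]]); p=x.copy()
    for _ in range(30): p=x/(1+k*(p@p))
    R=cv2.Rodrigues(np.array(f['rvec'],float))[0]; t=np.array(f['tvec'],float).ravel()
    return -R.T@t, R.T@np.array([p[0],p[1],1])
def atz(f,u,v,z):
    c,d=ray(f,u,v); return c+d*(z-c[2])/d[2]
def proj(f,P):
    R=cv2.Rodrigues(np.array(f['rvec'],float))[0]; q=R@np.array(P,float)+np.array(f['tvec'],float).ravel()
    p=q[:2]/q[2]; p=p*(1+f['k1']*(p@p)); K=f['mtx']; return np.array([K[0][0]*p[0]+K[0][2],K[1][1]*p[1]+K[1][2]])
def tri(*a):
    A=np.zeros((3,3));b=np.zeros(3)
    for f,u,v in a:
        c,d=ray(f,u,v); d/=np.linalg.norm(d); M=np.eye(3)-np.outer(d,d); A+=M;b+=M@c
    return np.linalg.solve(A,b)
def Rt(): return cv2.Rodrigues(np.array(ctrl.get_state()['orientation'],float))[0]
E
python3 - <<'E'
from h import *
for n in('scene','top'):
    f=grab(n,n+'0'); c,_=ray(f,320,240); print(n,c,f['k1'],f['mtx'][0][0])
print(ctrl.get_state()); print(Rt())
E
```

```text
scene [1.08088273 0.3863072  0.53838149] -0.08329015476489257 444.2286237804029
top [0.2841915  0.02432686 1.31415382] -0.06059249521380977 571.4103283457248
{'time': 0.1, 'joint_pos': array([ 1.18440697,  0.33279524, -0.064725  ,  1.46084186,  0.02160517,
        1.34988564, -0.08849144]), 'qd': array([-0.00035622,  0.00039217,  0.00083057, -0.0040649 , -0.00010741,
        0.00032014,  0.00010704]), 'effort': array([ 3.31583702e-03, -6.24544287e+01,  2.57963478e-02, -3.90713024e+01,
       -6.14341465e-02,  3.66436725e-02,  2.76646512e-05]), 'eef_pos': array([ 0.22236565, -0.58398648,  0.4040492 ]), 'orientation': array([ 0.93782578,  1.36071439, -0.93674036]), 'contact_force': array([ 0.19968166, -0.22078914, -0.62788152]), 'wrist_torque': array([-0.00852734, -0.00016559,  0.01411725]), 'width': 0.08727708926939672}
[[-4.87279799e-04  9.34536618e-01  3.55866649e-01]
 [ 1.13405321e-03  3.55866979e-01 -9.34535932e-01]
 [-9.99999238e-01 -5.18087658e-05 -1.23322104e-03]]
```

View pics/scene0.png

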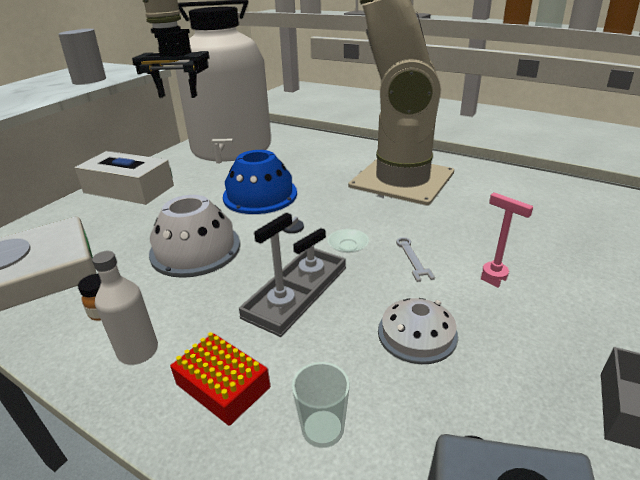

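View pics/top0.png

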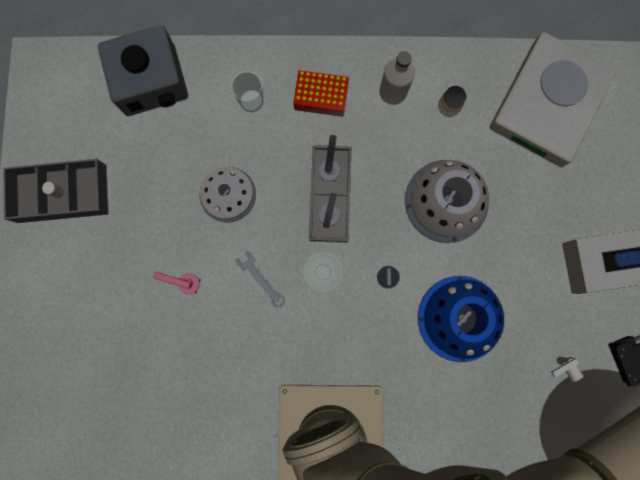

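The long key has handle centre about (273,228) in scene and (331,155) in top. Things it could be confused with:
- Short key: scene (310,240), top (328,212).
- Pink key: scene (510,205), top (178,282).

The target rotor is the big grey one, at scene (190,235) and top (455,195). Its look-alikes are the blue one at top (463,318) and the small grey one at top (228,193).

I'll check this in close crops.

```bash
python3 - <<'E'
from h import *
crop('top0',300,120,380,250,6,'c1')
crop('top0',395,150,505,250,7,'c2')
crop('scene0',230,200,350,340,5,'c3')
crop('scene0',140,185,250,280,7,'c4')
E
python3 -c "
import cv2,numpy as np
a=cv2.imread('pics/c1.png');b=cv2.imread('pics/c3.png')
for n,x in (('c1',a),('c3',b)):
  s=min(1,600/x.shape[0]); cv2.imwrite('pics/%s_s.png'%n,cv2.resize(x,None,fx=s,fy=s)); print(n,x.shape,s)"
```

```text
c1 (780, 480, 3) 0.7692307692307693
c3 (700, 600, 3) 0.8571428571428571
```

View pics/c1_s.png

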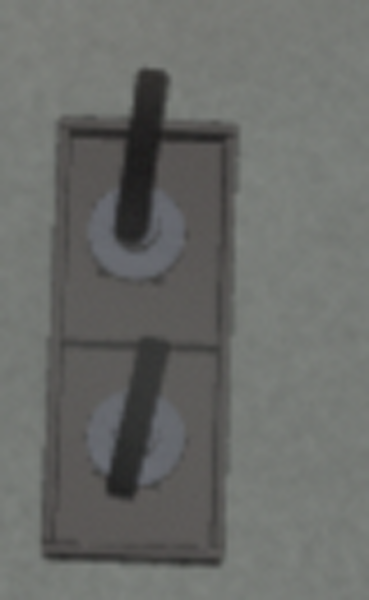

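View pics/c2.png

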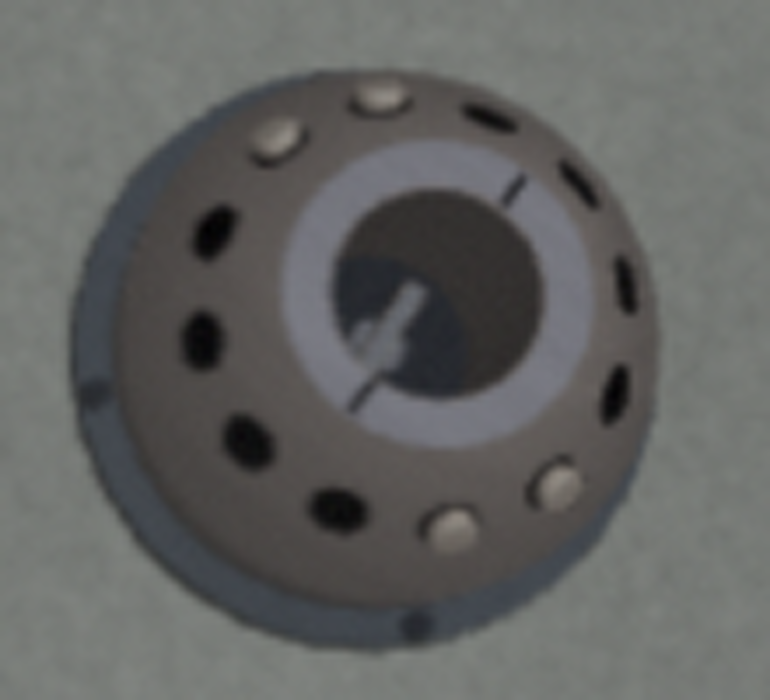

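View pics/c3_s.png

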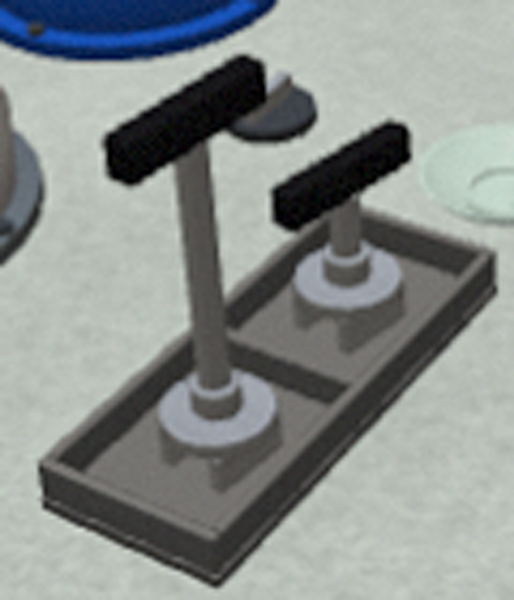

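View pics/c4.png

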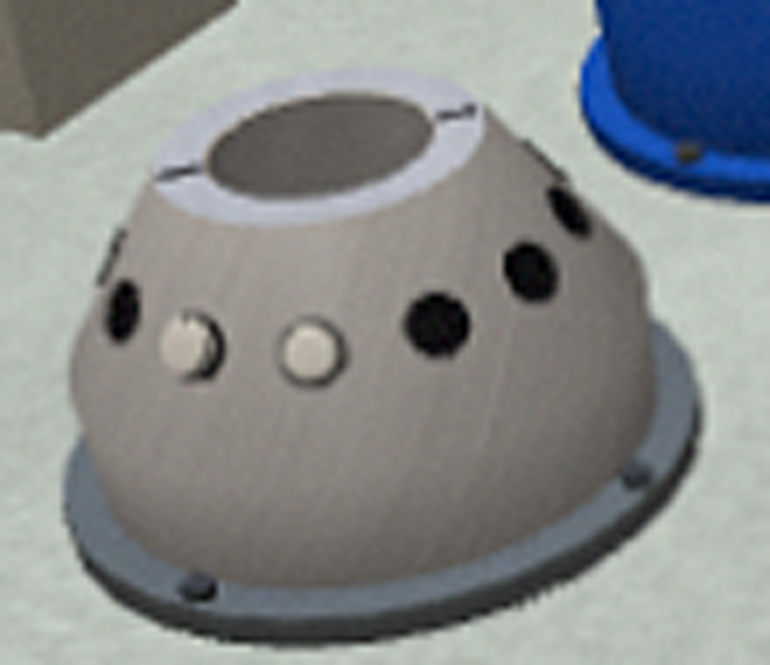

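```bash
python3 - <<'E'
from h import *
t=load('top0'); s=load('scene0')
c=lambda a,b,u0,v0,k:(u0+a/k-(.5-.5/k),v0+b/k-(.5-.5/k))
m=c(438,293,395,150,7); print('rotor top',atz(t,*m,.112)); m2=c(321,146,140,185,7); print('scene',atz(s,*m2,.112), 'tri',tri((t,*m),(s,*m2)))
g1=atz(t,*c(525,176,395,150,7),.112);g2=atz(t,*c(352,412,395,150,7),.112); d=g1-g2; print('groove top',d,np.degrees(np.arctan2(d[1],d[0])),(g1+g2)/2)
k=4.2857
h1=atz(s,*c(155,182,140,185,7),.112);h2=atz(s,*c(478,108,140,185,7),.112); d=h2-h1; print('groove scene',np.degrees(np.arctan2(d[1],d[0])),np.linalg.norm(d),(h1+h2)/2)
# nut bar: z=25..39mm
b1=atz(t,*c(418,285,395,150,7),.039);b2=atz(t,*c(370,360,395,150,7),.039);d=b1-b2;print('bar',b1,b2,np.degrees(np.arctan2(d[1],d[0])))
# key foot disc in tray top view, and scene
K=4.615
p=c(138,232,300,120,K); q=c(218,410,230,200,k)
print('disc tri',tri((t,*p),(s,*q)), atz(t,*p,.03))
hc=c(186,120,230,200,k)
a1=atz(t,*c(153,71,300,120,K),.18);a2=atz(t,*c(131,226,300,120,K),.18);d=a1-a2;print('handle',a1,a2,np.linalg.norm(d),np.degrees(np.arctan2(d[1],d[0])),(a1+a2)/2)
print('scene handle c',atz(s,*hc,.17))
E
```

```text
rotor top [ 0.53954595 -0.26895426  0.112     ]
scene [ 0.53866908 -0.26645172  0.112     ] tri [ 0.53876728 -0.26805656  0.11186331]
groove top [ 0.07444871 -0.0552689   0.        ] -36.58929026231201 [ 0.53941575 -0.26925458  0.112     ]
groove scene 145.04050426608046 0.09487169523640336 [ 0.53823533 -0.26780512  0.112     ]
bar [ 0.55764067 -0.28026829  0.039     ] [ 0.53263391 -0.26400175  0.039     ] -33.0434275811917
disc tri [0.60376114 0.00577094 0.03078989] [0.60478652 0.00449378 0.03      ]
handle [6.40751819e-01 5.62614065e-04 1.80000000e-01] [0.57002263 0.00990984 0.18      ] 0.07134415952061116 -7.5283052413002025 [0.60538722 0.00523623 0.18      ]
scene handle c [0.60210832 0.00557654 0.17      ]
```

```bash
cat >> h.py <<'E'
def box(f,im,c,yaw,L,s,u0,v0,col=(0,255,0)):
    ca,sa=np.cos(yaw),np.sin(yaw); P=[]
    for dz in(-1,1):
        for a,b in((-1,-1),(1,-1),(1,1),(-1,1)):
            x,y=a*L[0]/2,b*L[1]/2; P.append((proj(f,[c[0]+ca*x-sa*y,c[1]+sa*x+ca*y,c[2]+dz*L[2]/2])-[u0,v0]+.5)*s-.5)
    for i,j in((0,1),(1,2),(2,3),(3,0),(4,5),(5,6),(6,7),(7,4),(0,4),(1,5),(2,6),(3,7)):
        cv2.line(im,tuple(int(v) for v in P[i]),tuple(int(v) for v in P[j]),col,1)
def circ(f,im,c,r,s,u0,v0,col=(0,0,255)):
    P=[(proj(f,[c[0]+r*np.cos(a),c[1]+r*np.sin(a),c[2]])-[u0,v0]+.5)*s-.5 for a in np.linspace(0,2*np.pi,60)]
    cv2.polylines(im,[np.array(P,int)],True,col,1)
def cr(f,u0,v0,u1,v1,s): return np.ascontiguousarray(cv2.resize(f['image'][v0:v1,u0:u1,::-1],None,fx=s,fy=s,interpolation=cv2.INTER_CUBIC))
def hcat(*ims):
    h=max(i.shape[0] for i in ims); return np.hstack([cv2.copyMakeBorder(i,0,h-i.shape[0],0,4,cv2.BORDER_CONSTANT) for i in ims])
E
python3 - <<'E'
from h import *
t=load('top0'); s=load('scene0'); z=.003
A=cr(t,310,125,360,190,8); B=cr(s,230,205,305,315,5)
for f,im,a in((t,A,(8,310,125)),(s,B,(5,230,205))):
    box(f,im,(.604,.0055,.165+z),np.radians(-7.5),(.076,.014,.02),*a)
cv2.imwrite('pics/o1.png',hcat(A,B))
A=cr(t,420,160,490,225,5); B=cr(s,150,185,225,225,5)
for f,im,a in((t,A,(5,420,160)),(s,B,(5,150,185))):
    circ(f,im,(.539,-.268,.112),.033,*a)
    box(f,im,(.539,-.268,.032),np.radians(-33),(.044,.008,.014),*a)
cv2.imwrite('pics/o2.png',hcat(A,B))
E
```

```text
(no output)
```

View pics/o1.png

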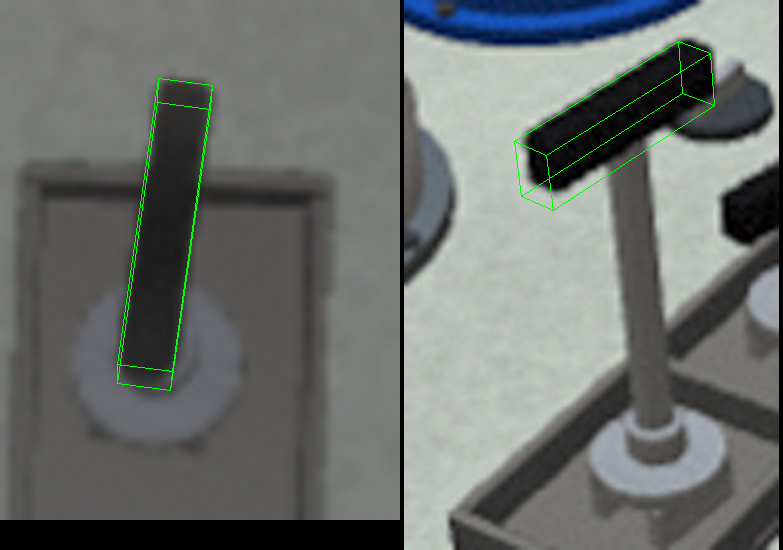

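View pics/o2.png

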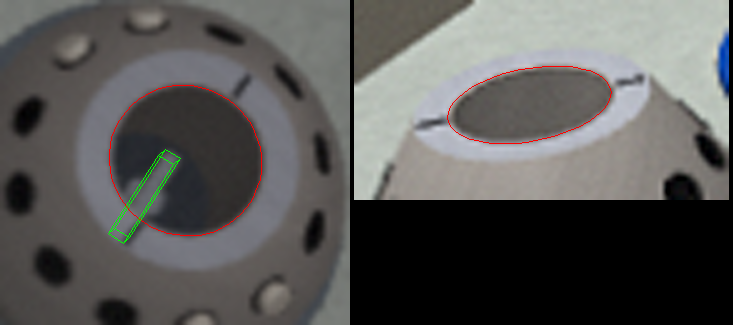

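```bash
cat > fit.py <<'E'
from h import *
from scipy.optimize import minimize
def corners(p):
    x,y,z,yaw=p; ca,sa=np.cos(yaw),np.sin(yaw); return [[x+ca*a*.038-sa*b*.007,y+sa*a*.038+ca*b*.007,z+.01*c] for a in(-1,1) for b in(-1,1) for c in(-1,1)]
def mask(f,p,r,S=4):
    u0,v0,u1,v1=r; P=np.array([(proj(f,q)-[u0,v0]+.5)*S for q in corners(p)],np.float32)
    m=np.zeros(((v1-v0)*S,(u1-u0)*S),np.uint8); cv2.fillConvexPoly(m,np.round(cv2.convexHull(P)*16).astype(np.int32),255,shift=4)
    return cv2.resize(m,(u1-u0,v1-v0),interpolation=cv2.INTER_AREA)/255.
def fit(views,p0,fixz=False):
    obs=[]
    for f,r,thr,w in views:
        g=f['image'].astype(float).mean(2)[r[1]:r[3],r[0]:r[2]]; obs.append(np.clip((thr+w-g)/(2*w),0,1))
    sc=np.array([.002,.002,.002,.03])
    def cost(d):
        p=p0+d*sc
        return sum(((mask(v[0],p,v[1])-o)**2).sum() for v,o in zip(views,obs))
    best=None
    for s in range(6):
        r=np.random.default_rng(s).normal(0,.7,4)*(s>0)
        q=minimize(cost,r,method='Nelder-Mead',options=dict(maxiter=500,xatol=.01,fatol=.01))
        if best is None or q.fun<best.fun: best=q
    return p0+best.x*sc,best.fun,cost(np.zeros(4)),obs
E
python3 - <<'E'
from fit import *
t=load('top0'); s=load('scene0')
g=lambda f,u,v:f['image'][v,u].mean()
print([g(t,330,v) for v in (140,150,160,165,168)],[g(t,322,v) for v in (150,160,170)],g(t,345,165),[g(s,u,v) for u,v in((260,237),(273,228),(285,220),(240,220),(277,250))])
views=[(s,(250,205,291,246),60,25)]
views+= [(t,(322,131,342,163),63,12)]
p0=np.array([.604,.0055,.168,np.radians(-7.5)])
for v in(views,views[:1],views[1:]):
    p,a,b,o=fit(v,p0); print(p,np.degrees(p[3]),a,b,[x.sum() for x in o])
p=fit(views,p0)[0]
A=cr(t,310,125,360,190,8); B=cr(s,230,205,305,315,5)
for f,im,a in((t,A,(8,310,125)),(s,B,(5,230,205))): box(f,im,p[:3],p[3],(.076,.014,.02),*a)
cv2.imwrite('pics/o3.png',hcat(A,B))
E
```

```text
[np.float64(43.333333333333336), np.float64(32.0), np.float64(33.333333333333336), np.float64(36.0), np.float64(37.0)] [np.float64(74.0), np.float64(86.33333333333333), np.float64(106.0)] 86.66666666666667 [np.float64(9.0), np.float64(17.333333333333332), np.float64(8.666666666666666), np.float64(192.66666666666666), np.float64(78.0)]
[ 0.60410534  0.00602304  0.16882852 -0.14610105] -8.370973602729528 269.38550506963134 281.0148765934042 [np.float64(681.2333333333333), np.float64(219.79166666666663)]
[ 0.60306584  0.00525819  0.17035378 -0.11636143] -6.667018877914993 230.4490277585544 242.9771723183391 [np.float64(681.2333333333333)]
[ 0.6027091   0.00598477  0.16757516 -0.11754213] -6.734668105756774 35.871811669656964 38.037704275065146 [np.float64(219.79166666666663)]
```

View pics/o3.png

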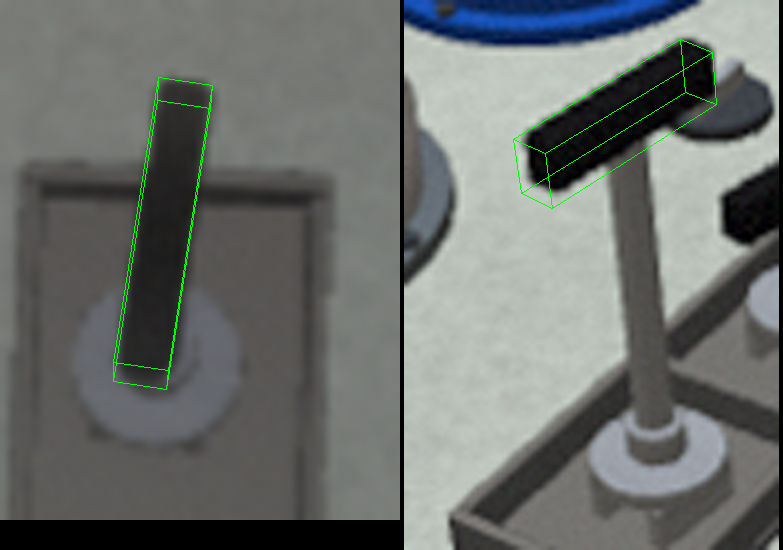

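```bash
python3 - <<'E'
from h import *
from scipy.optimize import least_squares
import fit
t=load('top0'); s=load('scene0')
A=cr(t,318,128,345,175,12); B=cr(s,248,205,300,245,12)
A=np.clip(A.astype(float)*2,0,255).astype(np.uint8); B=np.clip(B.astype(float)*2.,0,255).astype(np.uint8)
for im in(A,B):
    for x in range(0,im.shape[1],60): cv2.line(im,(x,0),(x,5),(0,0,255),1)
    for y in range(0,im.shape[0],60): cv2.line(im,(0,y),(5,y),(0,0,255),1)
cv2.imwrite('pics/o4a.png',A);cv2.imwrite('pics/o4b.png',B)
E
```

```text
(no output)
```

View pics/o4a.png

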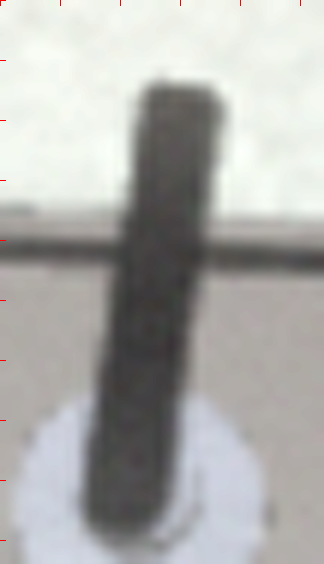

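View pics/o4b.png

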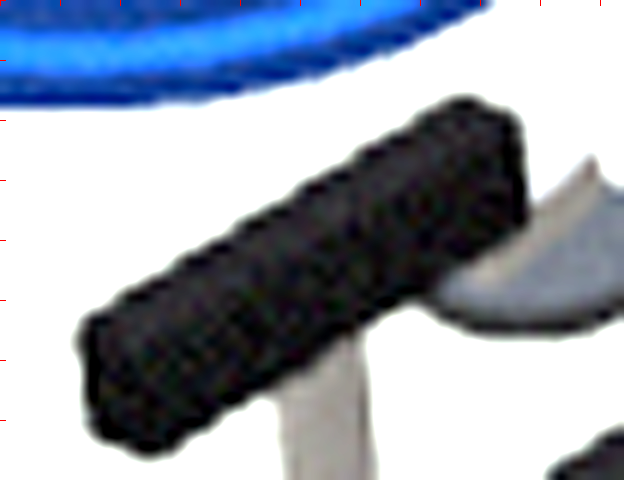

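```bash
python3 - <<'E'
from h import *
from scipy.optimize import least_squares
t=load('top0'); s=load('scene0')
c=lambda a,b,u0,v0,k:np.array((u0+a/k-(.5-.5/k),v0+b/k-(.5-.5/k)))
T=c(153.5,308,318,128,12); S=c(306,273,248,205,12)
print(tri((t,*T),(s,*S)),atz(t,*T,.168),atz(s,*S,.168))
from fit import corners
ob=[(s,c(*p,248,205,12)) for p in((80,322),(465,97),(520,120),(525,215),(150,455),(95,430))]+[(t,c(*p,318,128,12)) for p in((145,82),(220,90),(160,528),(83,520))]
def corn(p):
    x,y,z,yaw,L=p; ca,sa=np.cos(yaw),np.sin(yaw)
    return {(a,b,d):[x+ca*a*L-sa*b*.007,y+sa*a*L+ca*b*.007,z+.01*d] for a in(-1,1) for b in(-1,1) for d in(-1,1)}
# x+ end is far from scene? camera at x 1.08,y .39 : x+ end = left/near in image
p0=[.603,.0055,.168,-.13,.038]
Q=corn(p0)
ass=[]
for f,o in ob:
    k=min(Q,key=lambda k:np.linalg.norm(proj(f,Q[k])-o)); ass.append(k)
print(ass)
r=least_squares(lambda p:np.concatenate([proj(f,corn(p)[k])-o for (f,o),k in zip(ob,ass)]),p0,x_scale=[.001,.001,.001,.01,.001])
print(r.x,np.degrees(r.x[3]),r.fun.round(1))
r=least_squares(lambda p:np.concatenate([proj(f,corn([*p,.0365])[k])-o for (f,o),k in zip(ob,ass)]),p0[:4],x_scale=[.001,.001,.001,.01])
print(r.x,np.degrees(r.x[3]),r.fun.round(1))
E
```

```text
[0.60397207 0.00598541 0.17183961] [0.60559946 0.00513048 0.168     ] [0.59866836 0.00296026 0.168     ]
[(1, -1, 1), (-1, -1, 1), (-1, 1, 1), (-1, 1, -1), (1, 1, -1), (1, -1, -1), (1, 1, 1), (1, -1, 1), (-1, -1, 1), (-1, 1, 1)]
[ 0.60195004  0.00617796  0.171297   -0.13190981  0.03700358] -7.557875513156549 [-1.2 -1.  -1.3 -1.7  0.5 -1.2  0.9  1.4  0.8  1.6 -1.   0.8 -0.6  1.
 -0.1  1.2 -0.  -0.4 -0.4 -0.6]
[ 0.60199358  0.00618448  0.17130452 -0.13637925] -7.813955202943693 [-1.  -1.2 -1.4 -1.6  0.4 -1.1  0.8  1.5  1.   1.5 -0.8  0.7 -0.6  1.2
 -0.   1.5 -0.1 -0.6 -0.5 -0.9]
```

```bash
cat >> h.py <<'E'
def delta(P,zyaw):
    st=ctrl.get_state(); R=Rt(); d=R.T@(np.array(P)-st['eef_pos']); cur=np.degrees(np.arctan2(R[1,2],R[0,2]))
    w=(zyaw-cur+180)%360-180
    print('t',round(st['time'],2),'pos',st['eef_pos'].round(4),'zyaw',cur.round(2),'delta',d.round(4),'twist',np.radians(-w).round(4),'F',np.round(st['contact_force'],1),'w',st['width'],'q',st['joint_pos'].round(2)); print('tool x',R[:,0].round(4))
E
python3 -c "
from h import *
delta([.603,.006,.405],-97.6)"
```

```text
t 0.1 pos [ 0.2224 -0.584   0.404 ] zyaw -69.15 delta [-5.000e-04  5.657e-01 -4.159e-01] twist 0.4965 F [ 0.2 -0.2 -0.6] w 0.08727708926939672 q [ 1.18  0.33 -0.06  1.46  0.02  1.35 -0.09]
tool x [-5.0e-04  1.1e-03 -1.0e+00]
```

Call:
carry_out(claw=[1,1,1,1,1], delta_pos=[[-0.004,0.032,-0.024],[-0.008,0.065,-0.048],[-0.012,0.098,-0.072],[-0.016,0.13,-0.096],[-0.02,0.163,-0.12]], twist=[0,0,0,0,0])

```text
time: 0.52
eef_pos: [0.3325, -0.4122, 0.4246]
orientation: [0.937, 1.36, -0.938]
contact_force: [0.3, -1.7, 0.1]
width: 0.0869
```

Call:
carry_out(claw=[1,1,1,1,1], delta_pos=[[0,0.032,-0.024],[0,0.065,-0.048],[0,0.098,-0.072],[0,0.13,-0.096],[0,0.163,-0.12]], twist=[0,0,0,0,0])

```text
time: 0.93
eef_pos: [0.4421, -0.2419, 0.4247]
orientation: [0.937, 1.36, -0.938]
contact_force: [0.8, -0.8, -0.6]
width: 0.087
```

```bash
python3 -c "
from h import *
delta([.603,.006,.405],-97.6)"
```

```text
t 0.93 pos [ 0.4421 -0.2419  0.4247] zyaw -69.17 delta [ 0.0196  0.2385 -0.1745] twist 0.4963 F [ 0.8 -0.8 -0.6] w 0.08698036894955408 q [ 0.77  0.08 -0.37  1.73  0.03  1.34 -0.82]
tool x [-2.e-04 -3.e-04 -1.e+00]
```

Call:
carry_out(claw=[1,1,1,1,1], delta_pos=[[0,0.032,-0.024],[0,0.065,-0.048],[0,0.098,-0.072],[0,0.13,-0.096],[0,0.163,-0.12]], twist=[0.05,0.12,0.2,0.28,0.36])

```text
time: 1.35
eef_pos: [0.5518, -0.072, 0.4246]
orientation: [1.209, 1.209, -1.21]
contact_force: [0.4, -0.5, 0.0]
width: 0.0871
```

```bash
python3 -c "
from h import *
delta([.603,.006,.405],-97.6)"
```

```text
t 1.35 pos [ 0.5518 -0.072   0.4246] zyaw -90.04 delta [ 0.0196  0.0511 -0.078 ] twist 0.132 F [ 0.4 -0.5  0. ] w 0.08705848963696804 q [ 0.49  0.21 -0.51  1.59  0.1   1.36 -1.6 ]
tool x [-2.e-04 -3.e-04 -1.e+00]
```

Call:
carry_out(claw=[1,1,1,1,1], delta_pos=[[0,0.017,-0.026],[0,0.034,-0.052],[0.01,0.051,-0.078],[0.0196,0.0511,-0.078],[0.0196,0.0511,-0.078]], twist=[0.06,0.132,0.132,0.132,0.132])

```text
time: 1.77
eef_pos: [0.6021, 0.0064, 0.4025]
orientation: [1.299, 1.151, -1.303]
contact_force: [-0.3, -1.5, -0.2]
width: 0.0868
```

```bash
python3 - <<'E'
from h import *
delta([.603,.006,.339],-97.6)
t=grab('top','top1'); s=grab('scene','scene1')
A=cr(t,280,110,380,200,4); B=cr(s,220,150,320,290,4); cv2.imwrite('pics/p1.png',hcat(A,B))
E
```

```text
t 1.77 pos [0.6021 0.0064 0.4025] zyaw -97.13 delta [0.0635 0.0012 0.0003] twist 0.0081 F [-0.3 -1.5 -0.2] w 0.08684508755584469 q [ 0.34  0.33 -0.53  1.5   0.17  1.36 -1.9 ]
tool x [-3.9e-03  9.0e-04 -1.0e+00]
```

View pics/p1.png

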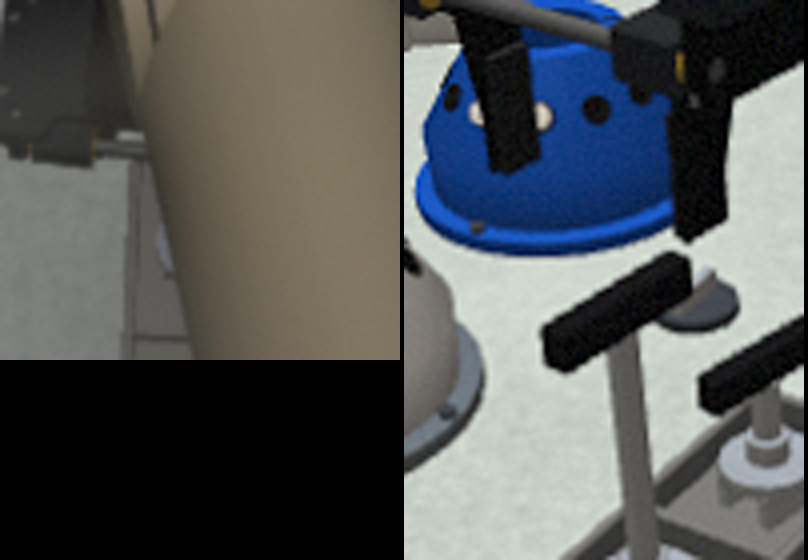

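Call:
carry_out(claw=[1,1,1,1,1], delta_pos=[[0.02,0.001,0],[0.042,0.001,0],[0.0635,0.001,0],[0.0635,0.001,0],[0.0635,0.001,0]], twist=[0.008,0.008,0.008,0.008,0.008])

```text
time: 2.28
eef_pos: [0.6028, 0.003, 0.3419]
orientation: [1.309, 1.141, -1.311]
contact_force: [-0.1, -0.0, 0.3]
width: 0.0869
```

```bash
python3 - <<'E'
from h import *
delta([.603,.006,.339],-97.6)
s=grab('scene','scene2')
cv2.imwrite('pics/p2.png',cr(s,220,180,320,290,5))
E
```

```text
t 2.28 pos [0.6028 0.003  0.3419] zyaw -97.91 delta [ 0.0029 -0.0002 -0.003 ] twist -0.0054 F [-0.1 -0.   0.3] w 0.08693038062841185 q [ 0.34  0.37 -0.52  1.58  0.19  1.24 -1.93]
tool x [-1.1e-03 -6.0e-04 -1.0e+00]
```

View pics/p2.png

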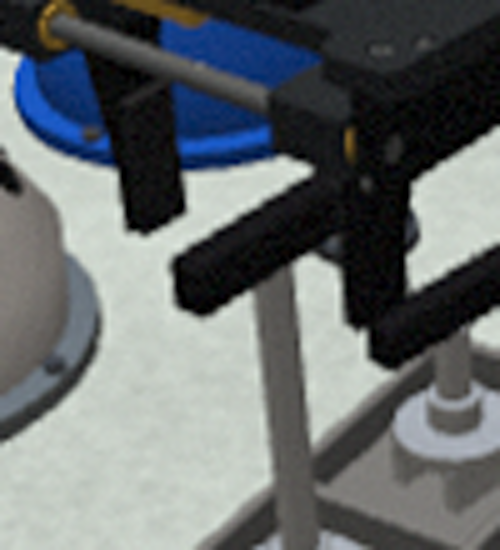

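Call:
carry_out(claw=[1,0.6,0.3,0.1,0], delta_pos=[[0.003,0,-0.003],[0.003,0,-0.003],[0.003,0,-0.003],[0.003,0,-0.003],[0.003,0,-0.003]], twist=[-0.005,-0.005,-0.005,-0.005,-0.005], squeeze=10)

```text
time: 2.75
eef_pos: [0.6036, 0.0074, 0.3391]
orientation: [1.305, 1.144, -1.305]
contact_force: [-0.2, -0.4, -0.5]
width: 0.0679
```

Call:
carry_out(claw=[0,0,0,0,0], delta_pos=[[0,0,0],[0,0,0],[0,0,0],[0,0,0],[0,0,0]], twist=[0,0,0,0,0])

```text
time: 3.17
eef_pos: [0.6035, 0.0074, 0.3386]
orientation: [1.305, 1.144, -1.305]
contact_force: [-0.8, -0.5, 1.3]
width: 0.0352
```

```bash
python3 - <<'E'
from h import *
delta([.603,.006,.339],-97.6)
s=grab('scene','scene3')
cv2.imwrite('pics/p3.png',cr(s,220,180,320,290,5))
E
```

```text
t 3.17 pos [0.6035 0.0074 0.3386] zyaw -97.52 delta [-0.0004 -0.0003  0.0014] twist 0.0015 F [-0.8 -0.5  1.3] w 0.035193400817810506 q [ 0.33  0.38 -0.52  1.58  0.2   1.23 -1.93]
tool x [-1.e-04 -0.e+00 -1.e+00]
```

View pics/p3.png

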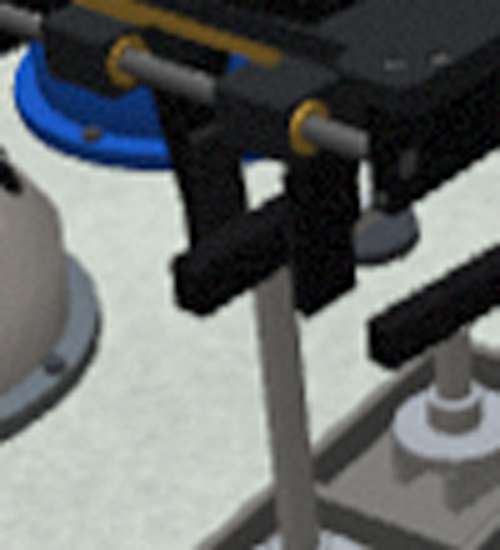

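Call:
carry_out(claw=[0,0,0,0,0], delta_pos=[[0,0,0.001],[0,0,0.001],[0,0,0.001],[0,0,0.001],[0,0,0.001]], twist=[0,0,0,0,0])

```text
time: 3.63
eef_pos: [0.6034, 0.0064, 0.3386]
orientation: [1.305, 1.144, -1.305]
contact_force: [-0.2, 0.2, -0.5]
width: 0.0138
```

Call:
carry_out(claw=[0,0,0,0,0], delta_pos=[[0,0,0],[0,0,0],[0,0,0],[0,0,0],[0,0,0]], twist=[0,0,0,0,0], squeeze=45)

```text
time: 4.05
eef_pos: [0.6034, 0.0064, 0.3386]
orientation: [1.305, 1.144, -1.305]
contact_force: [0.1, -0.2, -0.8]
width: 0.0133
```

```bash
python3 - <<'E'
from h import *
delta([.603,.006,.339],-97.6)
s=grab('scene','scene4')
cv2.imwrite('pics/p4.png',cr(s,220,180,320,290,5))
E
```

```text
t 4.05 pos [0.6034 0.0064 0.3386] zyaw -97.52 delta [-0.0004 -0.0003  0.0004] twist 0.0015 F [ 0.1 -0.2 -0.8] w 0.013316540003672534 q [ 0.33  0.38 -0.52  1.58  0.2   1.23 -1.93]
tool x [-0. -0. -1.]
```

View pics/p4.png

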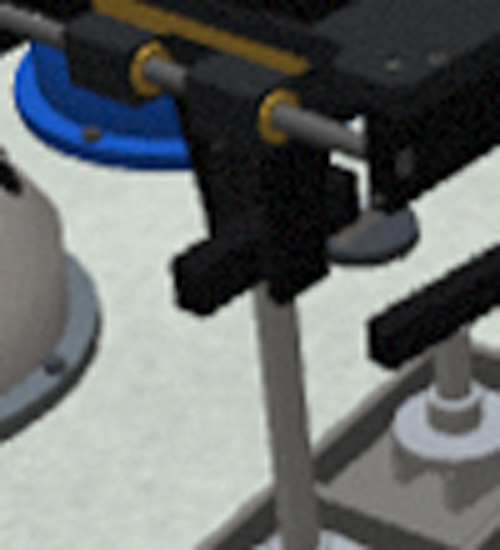

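Call:
carry_out(claw=[0,0,0,0,0], delta_pos=[[-0.01,0,0],[-0.03,0,0],[-0.06,0,0],[-0.09,0,0],[-0.12,0,0]], twist=[0,0,0,0,0])

```text
time: 4.52
eef_pos: [0.603, 0.0064, 0.4603]
orientation: [1.305, 1.145, -1.306]
contact_force: [-0.3, 0.2, -3.0]
width: 0.0136
```

Call:
carry_out(claw=[0,0,0], delta_pos=[[-0.02,0,0],[-0.03,0,0],[-0.03,0,0]], twist=[0,0,0])

```text
time: 4.77
eef_pos: [0.6034, 0.0066, 0.491]
orientation: [1.307, 1.142, -1.303]
contact_force: [0.4, -0.8, -3.4]
width: 0.0135
```

```bash
python3 - <<'E'
from h import *
# target tcp over rotor keeping handle offset zero
delta([.539,-.268,.488],-123)
s=grab('scene','scene5')
cv2.imwrite('pics/p5.png',cr(s,200,100,340,290,3))
E
```

```text
t 4.77 pos [0.6034 0.0066 0.491 ] zyaw -97.52 delta [ 0.0028 -0.028   0.2807] twist 0.4447 F [ 0.4 -0.8 -3.4] w 0.013476653431895021 q [ 0.33  0.3  -0.54  1.36  0.15  1.52 -1.89]
tool x [ 0.0034 -0.     -1.    ]
```

View pics/p5.png

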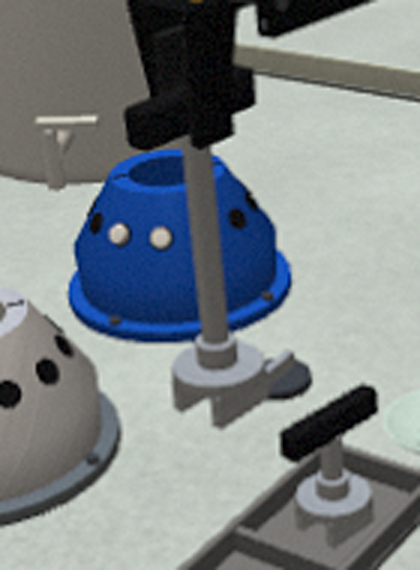

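Call:
carry_out(claw=[0,0,0,0,0], delta_pos=[[0,-0.003,0.03],[0,-0.006,0.062],[0,-0.01,0.095],[0,-0.013,0.128],[0,-0.016,0.16]], twist=[0,0,0,0,0])

```text
time: 5.23
eef_pos: [0.5657, -0.1519, 0.4863]
orientation: [1.304, 1.147, -1.308]
contact_force: [0.8, -0.9, -3.8]
width: 0.014
```

Call:
carry_out(claw=[0,0,0,0,0], delta_pos=[[0,-0.003,0.03],[0,-0.006,0.06],[0,-0.009,0.09],[0,-0.011,0.11],[0,-0.012,0.12]], twist=[0.08,0.18,0.28,0.38,0.445])

```text
time: 5.65
eef_pos: [0.5374, -0.2715, 0.4859]
orientation: [1.624, 0.874, -1.631]
contact_force: [-0.4, 0.5, -3.8]
width: 0.0135
```

Call:
carry_out(claw=[0,0,0], delta_pos=[[0,0,0],[0,0,0],[0,0,0]], twist=[0,0,0])

```text
time: 5.9
eef_pos: [0.5394, -0.2661, 0.4875]
orientation: [1.617, 0.884, -1.618]
contact_force: [0.3, 0.0, -3.5]
width: 0.0136
```

```bash
python3 - <<'E'
from h import *
delta([.539,-.268,.488],-123)
s=grab('scene','scene6');t=grab('top','top6')
cv2.imwrite('pics/p6.png',hcat(cr(s,120,80,260,280,3),cr(t,400,110,520,250,3)))
E
```

```text
t 5.9 pos [ 0.5394 -0.2661  0.4875] zyaw -122.77 delta [-0.0005  0.0007  0.0018] twist 0.004 F [ 0.3  0.  -3.5] w 0.013583062050223941 q [ 0.65  0.27 -0.33  1.38  0.09  1.51 -1.82]
tool x [-0.0012  0.0015 -1.    ]
```

View pics/p6.png

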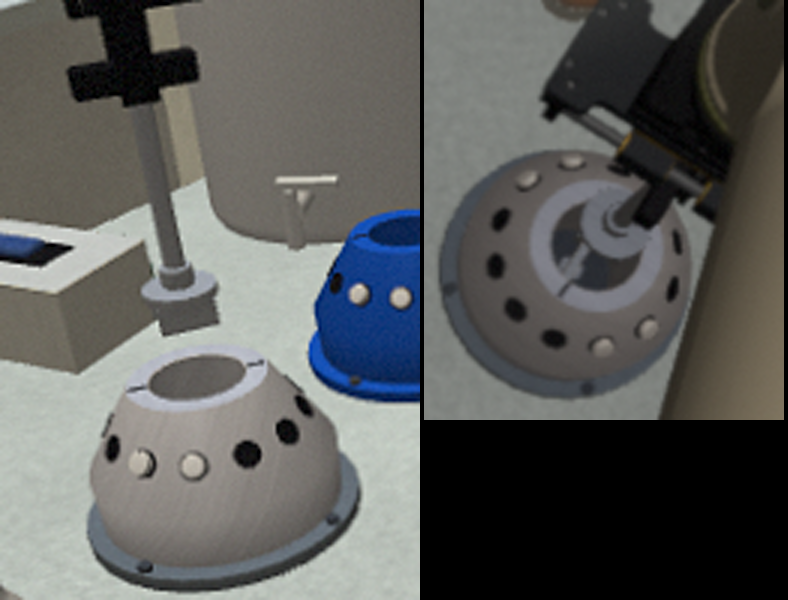

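```bash
python3 - <<'E'
from h import *
s=load('scene6');t=load('top6')
A=cr(s,160,155,200,200,12);B=cr(t,448,165,482,205,12)
B=np.clip(B.astype(float)*1.5,0,255).astype(np.uint8)
for im in(A,B):
    for x in range(0,im.shape[1],60): cv2.line(im,(x,0),(x,8),(0,0,255),1)
    for y in range(0,im.shape[0],60): cv2.line(im,(0,y),(8,y),(0,0,255),1)
cv2.imwrite('pics/p7.png',hcat(A,B)[:,:800])
E
```

```text
(no output)
```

View pics/p7.png

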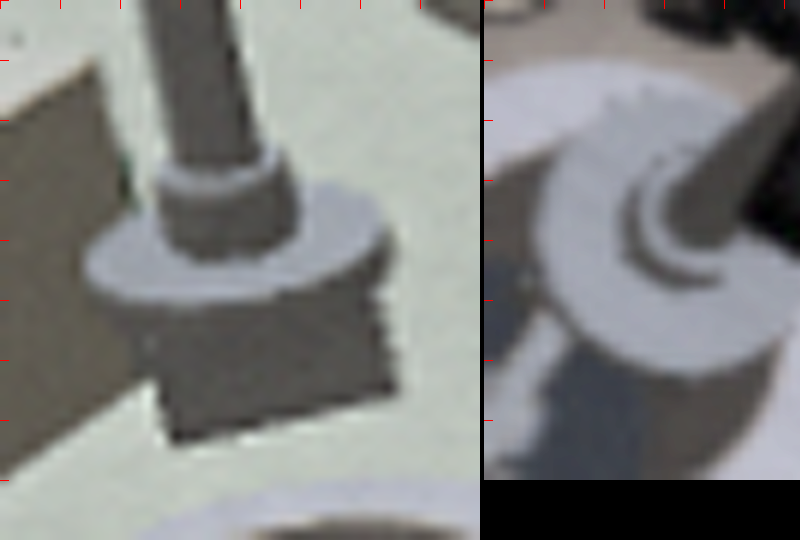

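```bash
python3 - <<'E'
from h import *
s=load('scene6');t=load('top6')
c=lambda a,b,u0,v0,k:np.array((u0+a/k-(.5-.5/k),v0+b/k-(.5-.5/k)))
S=c(237,241,160,155,12);T=c(205,219,448,165,12)
print(tri((s,*S),(t,*T)),atz(s,*S,.179),atz(t,*T,.179))
A=cr(s,160,155,200,200,12);B=cr(t,448,165,482,205,12)
for f,im,a in((s,A,(12,160,155)),(t,B,(12,448,165))):
  for z in(.175,.179,.183): circ(f,im,(.5394,-.2661,z),.0255,*a)
  circ(f,im,(.539,-.268,.112),.033,*a)
cv2.imwrite('pics/p8.png',hcat(A,B))
E
```

```text
[ 0.54092623 -0.26560782  0.18258348] [ 0.53516525 -0.26910768  0.179     ] [ 0.54339434 -0.26837471  0.179     ]
```

View pics/p8.png

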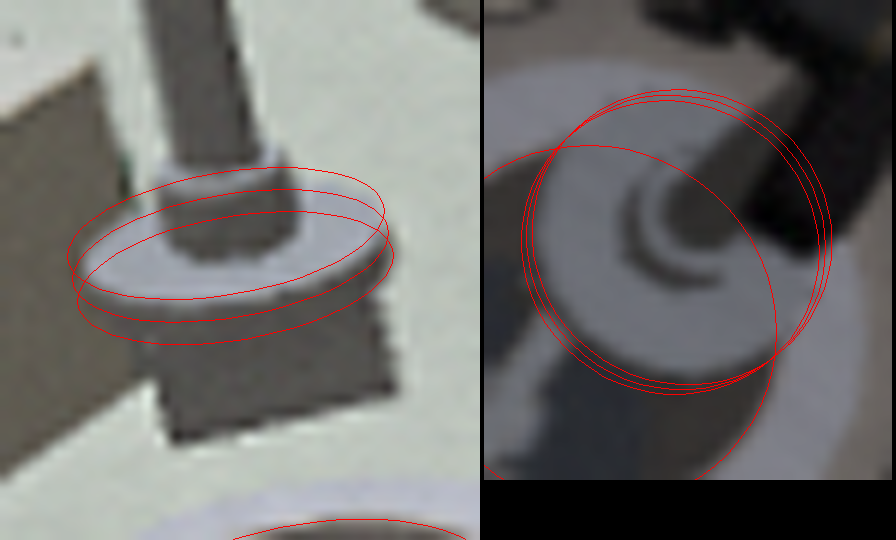

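Call:
carry_out(claw=[0,0,0,0,0], delta_pos=[[0,0,0.003],[0.01,0,0.003],[0.02,0,0.003],[0.03,0,0.003],[0.03,0,0.003]], twist=[0,0,0,0,0])

```text
time: 6.42
eef_pos: [0.5369, -0.2699, 0.4553]
orientation: [1.618, 0.883, -1.623]
contact_force: [0.4, 0.3, -3.2]
width: 0.0138
```

Call:
carry_out(claw=[0,0,0,0,0], delta_pos=[[0.01,0,0],[0.02,0,0],[0.03,0,0],[0.04,0,0],[0.04,0,0]], twist=[0,0,0,0,0])

```text
time: 6.83
eef_pos: [0.5369, -0.27, 0.4158]
orientation: [1.618, 0.882, -1.622]
contact_force: [0.2, 0.5, -3.9]
width: 0.0132
```

```bash
python3 - <<'E'
from h import *
delta([.5375,-.2685,.488],-123)
s=grab('scene','scene7');t=grab('top','top7')
cv2.imwrite('pics/p9.png',hcat(cr(s,140,130,230,230,5),cr(t,430,140,500,220,5)))
E
```

```text
t 6.83 pos [ 0.5369 -0.27    0.4158] zyaw -123.01 delta [-0.0722 -0.0006 -0.0015] twist -0.0002 F [ 0.2  0.5 -3.9] w 0.013221478260051616 q [ 0.66  0.3  -0.33  1.5   0.1   1.37 -1.83]
tool x [-0.0033  0.0016 -1.    ]
```

View pics/p9.png

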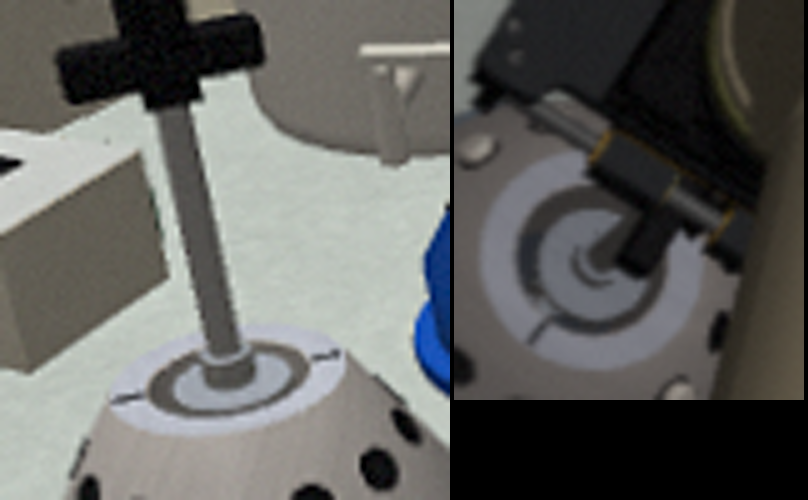

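```bash
python3 - <<'E'
from h import *
s=load('scene7');t=load('top7')
A=cr(s,160,190,206,225,9);B=cr(t,438,170,480,212,9)
A=np.clip(A.astype(float)*1.3,0,255).astype(np.uint8);B=np.clip(B.astype(float)*1.6,0,255).astype(np.uint8)
for f,im,a in((s,A,(9,160,190)),(t,B,(9,438,170))):
  circ(f,im,(.539,-.268,.112),.033,*a)
  circ(f,im,(.539,-.268,.109),.0248,*a,col=(0,255,0))
cv2.imwrite('pics/p10.png',hcat(A,B))
E
```

```text
(no output)
```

View pics/p10.png

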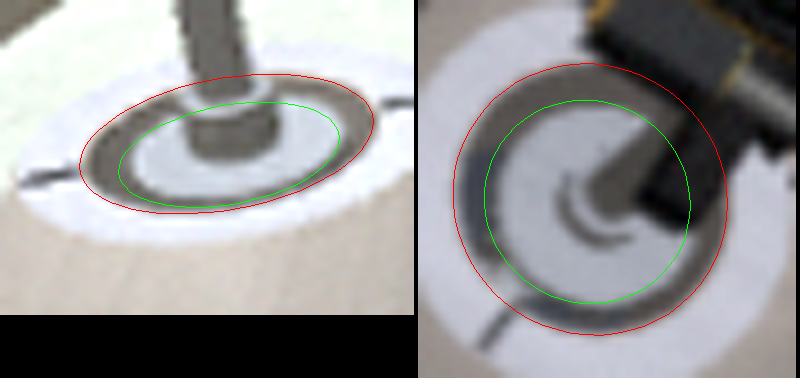

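Call:
carry_out(claw=[0,0,0,0,0], delta_pos=[[0.01,0,0],[0.02,0,0],[0.03,0,0],[0.035,0,0],[0.035,0,0]], twist=[0,0,0,0,0])

```text
time: 7.35
eef_pos: [0.537, -0.27, 0.3817]
orientation: [1.619, 0.882, -1.622]
contact_force: [0.4, 0.6, -4.1]
width: 0.0134
```

Call:
carry_out(claw=[0,0,0,0,0], delta_pos=[[0.003,0,0],[0.006,0,0],[0.009,0,0],[0.011,0,0],[0.011,0,0]], twist=[0,0,0,0,0])

```text
time: 7.77
eef_pos: [0.5373, -0.27, 0.3722]
orientation: [1.619, 0.879, -1.62]
contact_force: [-1.0, -0.2, -3.5]
width: 0.0137
```

Call:
carry_out(claw=[0,0,0,0,0], delta_pos=[[0.003,0,0],[0.005,0,0],[0.006,0,0],[0.006,0,0],[0.006,0,0]], twist=[0,0,0,0,0])

```text
time: 8.18
eef_pos: [0.5373, -0.2701, 0.3667]
orientation: [1.62, 0.879, -1.62]
contact_force: [-0.2, -1.3, -3.9]
width: 0.0135
```

Call:
carry_out(claw=[0,0,0,0], delta_pos=[[0.002,0,0],[0.003,0,0],[0.004,0,0],[0.004,0,0]], twist=[0,0,0,0])

```text
time: 8.52
eef_pos: [0.5373, -0.2701, 0.3624]
orientation: [1.619, 0.879, -1.62]
contact_force: [0.3, 0.8, -3.4]
width: 0.0137
```

Call:
carry_out(claw=[0,0,0,0], delta_pos=[[0.001,0,0],[0.002,0,0],[0.003,0,0],[0.003,0,0]], twist=[0,0,0,0])

```text
time: 8.85
eef_pos: [0.5373, -0.2701, 0.3594]
orientation: [1.619, 0.879, -1.62]
contact_force: [0.1, -0.3, -3.3]
width: 0.0137
```

```bash
python3 - <<'E'
from h import *
delta([.5375,-.2685,.36],-123)
s=grab('scene','scene8')
B=cr(s,140,130,230,230,6); 
cv2.imwrite('pics/p11.png',B)
E
```

```text
t 8.85 pos [ 0.5373 -0.2701  0.3594] zyaw -123.01 delta [-0.0006 -0.0007 -0.0014] twist -0.0002 F [ 0.1 -0.3 -3.3] w 0.013730423499599428 q [ 0.66  0.33 -0.33  1.57  0.11  1.26 -1.84]
tool x [-2.e-04  0.e+00 -1.e+00]
```

View pics/p11.png

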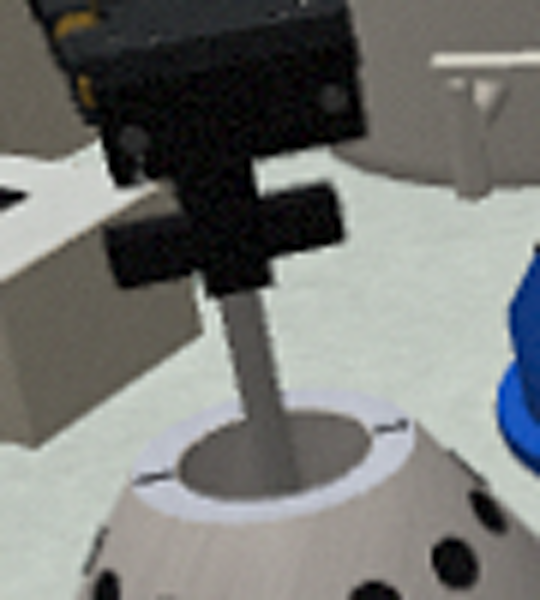

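Call:
carry_out(claw=[0,0,0,0], delta_pos=[[0.001,0,0],[0.002,0,0],[0.002,0,0],[0.002,0,0]], twist=[0,0,0,0])

```text
time: 9.23
eef_pos: [0.5374, -0.2701, 0.3577]
orientation: [1.62, 0.879, -1.62]
contact_force: [0.1, -0.6, -3.7]
width: 0.0136
```

Call:
carry_out(claw=[0,0,0,0], delta_pos=[[0.001,0,0],[0.002,0,0],[0.002,0,0],[0.002,0,0]], twist=[0,0,0,0])

```text
time: 9.57
eef_pos: [0.5377, -0.2701, 0.3575]
orientation: [1.62, 0.877, -1.618]
contact_force: [-2.6, 0.2, 8.4]
width: 0.0137
```

Call:
carry_out(claw=[0,0,0,0,0], delta_pos=[[-0.001,0,0],[-0.001,0,0],[-0.001,0,0],[-0.001,0,0],[-0.001,0,0]], twist=[-0.05,-0.1,-0.15,-0.2,-0.25])

```text
time: 9.98
eef_pos: [0.5376, -0.2701, 0.3576]
orientation: [1.444, 1.037, -1.442]
contact_force: [-0.3, 0.0, 1.5]
width: 0.0135
```

Call:
carry_out(claw=[0,0,0,0,0], delta_pos=[[0,0,0],[0,0,0],[0,0,0],[0,0,0],[0,0,0]], twist=[-0.05,-0.1,-0.15,-0.2,-0.25])

```text
time: 10.4
eef_pos: [0.5378, -0.2699, 0.3576]
orientation: [1.264, 1.172, -1.262]
contact_force: [1.3, 0.7, 1.4]
width: 0.014
```

```bash
python3 - <<'E'
from h import *
delta([.5375,-.2685,.36],-123); print(ctrl.get_state()['wrist_torque'])
E
```

```text
t 10.4 pos [ 0.5378 -0.2699  0.3576] zyaw -94.22 delta [-0.0024 -0.0004 -0.0014] twist 0.5023 F [1.3 0.7 1.4] w 0.014026024610974097 q [ 0.71  0.34 -0.4   1.57  0.14  1.26 -1.35]
tool x [ 2.1e-03 -5.0e-04 -1.0e+00]
[ 0.24382466 -0.21055864 -0.03048697]
```

Call:
carry_out(claw=[0,0,0,0,0], delta_pos=[[0,0,0],[0,0,0],[0,0,0],[0,0,0],[0,0,0]], twist=[-0.06,-0.12,-0.18,-0.24,-0.3])

```text
time: 10.82
eef_pos: [0.5379, -0.2697, 0.3576]
orientation: [1.041, 1.306, -1.039]
contact_force: [1.8, 1.6, 2.0]
width: 0.0137
```

Call:
carry_out(claw=[0,0,0,0,0], delta_pos=[[0,0,0],[0,0,0],[0,0,0],[0,0,0],[0,0,0]], twist=[-0.06,-0.12,-0.18,-0.24,-0.3])

```text
time: 11.23
eef_pos: [0.538, -0.2695, 0.3577]
orientation: [0.813, 1.411, -0.811]
contact_force: [1.5, 1.7, 2.4]
width: 0.0133
```

```bash
python3 - <<'E'
from h import *
delta([.5375,-.2685,.36],-123); print(ctrl.get_state()['wrist_torque'])
E
```

```text
t 11.23 pos [ 0.538  -0.2695  0.3577] zyaw -59.79 delta [-0.0023  0.0001 -0.0011] twist 1.1032 F [1.5 1.7 2.4] w 0.013303034169928082 q [ 0.78  0.35 -0.49  1.57  0.17  1.26 -0.78]
tool x [ 0.0025  0.     -1.    ]
[ 0.60720159 -0.45451313 -0.1014882 ]
```

Call:
carry_out(claw=[0,0,0,0,0], delta_pos=[[0,0,0],[0,0,0],[0,0,0],[0,0,0],[0,0,0]], twist=[-0.06,-0.12,-0.18,-0.24,-0.3])

```text
time: 11.65
eef_pos: [0.5381, -0.2694, 0.3577]
orientation: [0.582, 1.489, -0.58]
contact_force: [1.2, 1.7, 2.5]
width: 0.0138
```

Call:
carry_out(claw=[0,0,0,0,0], delta_pos=[[0,0,0],[0,0,0],[0,0,0],[0,0,0],[0,0,0]], twist=[-0.06,-0.1,-0.1,-0.1,-0.1])

```text
time: 12.07
eef_pos: [0.538, -0.2695, 0.3576]
orientation: [0.508, 1.508, -0.507]
contact_force: [2.1, 2.7, 5.4]
width: 0.0139
```

```bash
python3 - <<'E'
from h import *
delta([.5375,-.2685,.36],-123); print(ctrl.get_state()['wrist_torque'])
s=grab('scene','scene9')
t=grab('top','top9')
cv2.imwrite('pics/p12.png',hcat(cr(s,140,130,230,230,5),cr(t,430,140,500,220,5)))
E
```

```text
t 12.07 pos [ 0.538  -0.2695  0.3576] zyaw -37.12 delta [-0.0024  0.0006 -0.001 ] twist 1.4988 F [2.1 2.7 5.4] w 0.0138525404178909 q [ 0.83  0.36 -0.55  1.57  0.19  1.27 -0.4 ]
tool x [ 2.2e-03 -1.0e-04 -1.0e+00]
[ 1.07967452 -0.5743644   0.04757137]
```

View pics/p12.png

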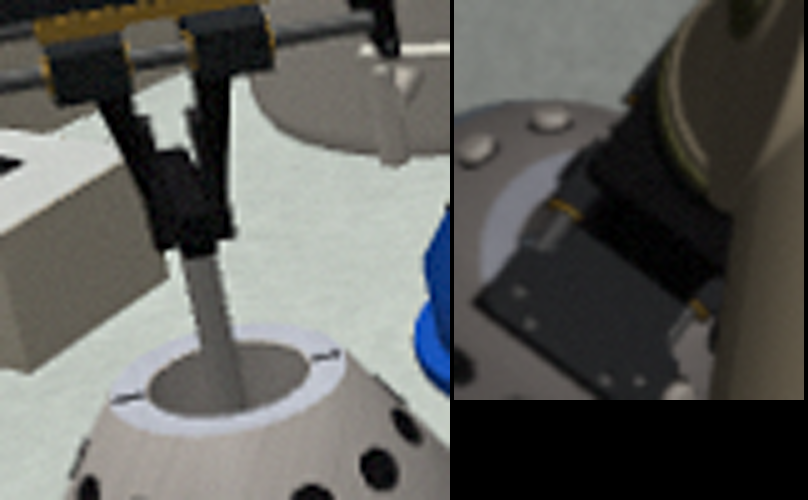

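Call:
carry_out(claw=[0,0,0,0,0], delta_pos=[[-0.0005,0,0],[-0.001,0,0],[-0.001,0,0],[-0.001,0,0],[-0.001,0,0]], twist=[0.04,0.08,0.08,0.08,0.08], squeeze=10)

```text
time: 12.58
eef_pos: [0.5373, -0.2703, 0.3577]
orientation: [0.568, 1.495, -0.569]
contact_force: [0.7, 0.6, 1.5]
width: 0.0137
```

Call:
carry_out(claw=[0.2,0.25,0.3,0.35,0.4], delta_pos=[[0,0,0],[0,0,0],[0,0,0],[0,0,0],[0,0,0]], twist=[0,0,0,0,0])

```text
time: 13.0
eef_pos: [0.5373, -0.2701, 0.3576]
orientation: [0.569, 1.495, -0.569]
contact_force: [0.1, -0.0, 0.1]
width: 0.0303
```

```bash
python3 - <<'E'
from h import *
delta([.5375,-.2685,.36],-123); print(ctrl.get_state()['wrist_torque'])
s=grab('scene','scene10')
cv2.imwrite('pics/p13.png',cr(s,140,110,230,230,5))
E
```

```text
t 13.0 pos [ 0.5373 -0.2701  0.3576] zyaw -41.65 delta [-0.0024  0.0014 -0.0009] twist 1.4198 F [ 0.1 -0.   0.1] w 0.03025790854407254 q [ 0.82  0.36 -0.53  1.57  0.19  1.27 -0.47]
tool x [-2.e-04 -0.e+00 -1.e+00]
[-0.00182397  0.00198516  0.03323278]
```

View pics/p13.png

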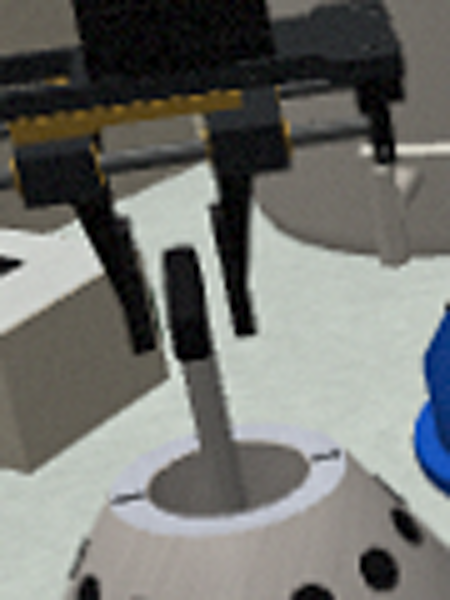

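Call:
carry_out(claw=[0.6,0.7,0.7,0.7,0.7], delta_pos=[[0,0,0],[0,0,0],[-0.02,0,0],[-0.05,0,0],[-0.08,0,0]], twist=[0,0,0,0,0])

```text
time: 13.47
eef_pos: [0.537, -0.27, 0.438]
orientation: [0.569, 1.497, -0.569]
contact_force: [0.3, -0.4, 0.7]
width: 0.0577
```

Call:
carry_out(claw=[0.7,0.7,0.7,0.7,0.7], delta_pos=[[-0.03,-0.02,0],[-0.05,-0.05,0],[-0.05,-0.09,0],[-0.05,-0.12,0],[-0.05,-0.12,0]], twist=[0,0,0,0,0])

```text
time: 13.88
eef_pos: [0.4529, -0.3656, 0.488]
orientation: [0.573, 1.493, -0.579]
contact_force: [-0.5, -0.5, -0.8]
width: 0.0609
```

```bash
python3 - <<'E'
from h import *
delta([.5375,-.2685,.36],-123)
s=grab('scene','scene11');t=grab('top','top11')
cv2.imwrite('pics/p14.png',hcat(cr(s,140,130,230,280,4),cr(t,400,110,500,240,4)))
E
```

```text
t 13.88 pos [ 0.4529 -0.3656  0.488 ] zyaw -42.2 delta [ 0.1275  0.1292 -0.0027] twist 1.4102 F [-0.5 -0.5 -0.8] w 0.06089109730630907 q [ 0.99  0.24 -0.48  1.42  0.11  1.5  -0.22]
tool x [-0.0018 -0.0032 -1.    ]
```

View pics/p14.png

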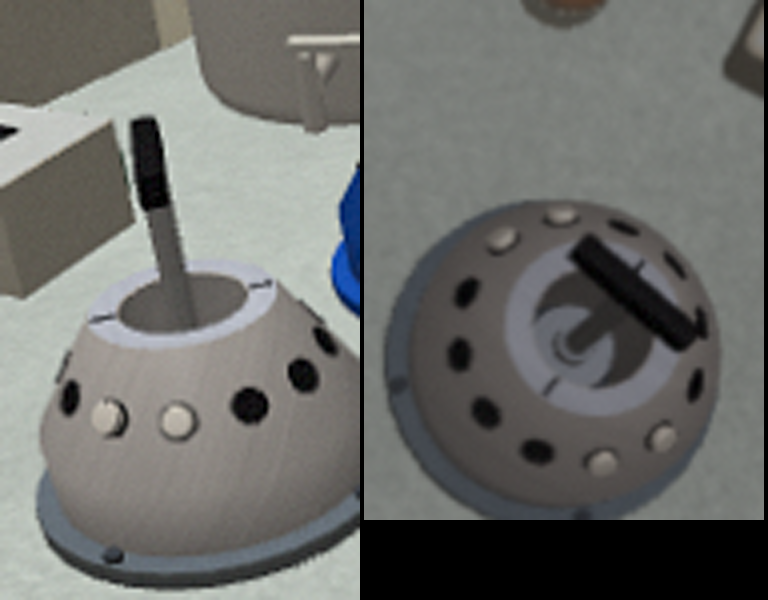

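```bash
python3 - <<'E'
from h import *
s=load('scene11');t=load('top11')
A=cr(s,150,150,220,215,6);B=cr(t,430,155,490,215,6)
for f,im,a in((s,A,(6,150,150)),(t,B,(6,430,155))):
  box(f,im,(.538,-.2685,.19),np.radians(48.3),(.076,.014,.02),*a)
  circ(f,im,(.539,-.268,.112),.033,*a); circ(f,im,(.539,-.268,.053),.0248,*a,col=(255,255,0))
cv2.imwrite('pics/p15.png',hcat(A,B))
E
```

```text
(no output)
```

View pics/p15.png

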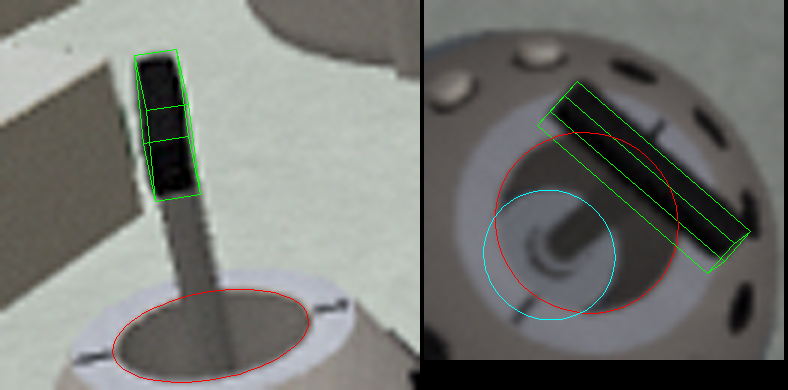

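Call:
carry_out(claw=[0.7,0.7,0.7], delta_pos=[[0,0,0],[0,0,0],[0,0,0]], twist=[0,0,0])

```text
time: 14.23
eef_pos: [0.4584, -0.3586, 0.4876]
orientation: [0.567, 1.495, -0.567]
contact_force: [-0.7, -0.6, 0.0]
width: 0.0607
```

```bash
python3 -c "
from h import *
print(close_job())"
```

```text
the job is handed in; nothing more can be done
None
```

I took the long key from the tray and lowered it over the nut. I then turned the tool about 86° counterclockwise, let go, moved the arm clear and handed the job in at about 14 s.

**Seating and standing:** The foot met the flange at tool height 0.3575 m, which puts the key's origin at about 25 mm, the flange height. In the last pictures the key stands upright with its handle at the seated height and its foot centred in the bore, within about 2 mm. The gripper was clear and reading no contact force. The short key was never touched.

**Nut angle:** The foot hides the nut's bar, so I could not see its final angle. After allowing for the 20° idle play, I estimate about 1.05–1.2 rad, against the required 0.70. The wrist torque reached about 0.1 N m during the turn, which fits the nut moving.

**Disagreements:** My automatic fit of the handle pose matched the pictures poorly, so I used corner points read by hand instead. The two camera views also differed by a few millimetres in single-view positions.

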